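# Show a sample bottle at the clarity viewing station

### The job

Check of the amber sample for haze and sediment: lift the amber bottle out of its rack by its black cap, so that the glass stays in view, and hold it up in front of the white panel of the viewing station, upright and still for two seconds; then show it in front of the black panel, leaned over about 30 degrees sideways (along the panel, either way, not towards or away from it) so that sediment gathers at the heel of the glass, and finish while still holding it there for your colleague. Each time the glass is centred on the panel, about 15 cm out from it, touching nothing; leave the other bottles standing where they are.

Things in the scene. Friction and masses are not known exactly. Their poses are not given: they have to be found in the camera images.
- sample: The sample: round amber glass bottle with a black screw cap, about 95 g, standing in one of the three seats of the rack, its underside 15 mm above the table. Origin at the centre of its underside, z along its axis up to the cap. Glass body diameter 34 from 0 to 66 mm, shoulder and neck from there to 78 mm, cap diameter 25 from 78 to 104 mm (its top). No front or back.
- sample_mid (a point): Centre of the sample's glass, on its axis, 35 mm above its underside. This is the point to be centred on a panel.
- sample_top (a point): Centre of the top of the sample's black cap, 104 mm above its underside.
- rack: Fixed beech block, 70 (its x) by 250 (its y) by 40 mm high, with a row of three round seats at its y = -80, 0, +80 mm, each 37 mm wide and 25 mm deep. Origin at the centre of its underside, on the table.
- blue_a: Cobalt-blue dropper bottle with gold collar, black rubber bulb and paper label, standing in another seat of the rack: diameter 34, 123 mm tall, 100 g. Origin at the centre of its underside. Not to be disturbed.
- blue_b: A second blue dropper bottle, the same as the first, in the remaining seat. Not to be disturbed.
- flask: Aluminium flask with a white screw cap, standing loose on the table: diameter 60, 143 mm tall, 300 g. Origin at the centre of its underside. Not to be disturbed.
- station: Fixed viewing station: grey base 16 mm thick, 400 mm wide, reaching 195 mm out in front of two upright panels, white and black, side by side in an aluminium frame 330 mm tall; an LED strip along the top overhangs them by 35 mm (underside 303 mm above the table). Origin on the table below the middle of the panels' front; -x points straight out of the panels, y along them.
- white_panel: Fixed matt white panel, 180 mm wide, 270 mm high. Origin at the centre of its front face, 155 mm above the table; its -x axis points straight out of the face, y runs along the panel, z is up. It may be the left or the right one.
- black_panel: Fixed matt black panel beside the white one, the same size and axes: origin at the centre of its front face, 155 mm above the table, -x straight out of the face, y along the panel, z up.
Mind the look-alikes: they are no part of the job. Leave any green, pink or turquoise look-alike of the sample alone.

How it is judged:
On the way:
1. the sample is held by its cap, upright and still in front of the middle of the white panel for 1.5 s (x of sample_mid in the frame of white_panel between -0.2 and -0.1 m and y of sample_mid in the frame of white_panel between -0.04 and 0.04 m and z of sample_mid in the frame of white_panel between -0.04 and 0.04 m and contact force between the fingers and sample above 0.5 N and z of the grasp point in the frame of sample above 0.075 m and contact force between sample and station below 0.2 N and contact force between sample and white_panel below 0.2 N and contact force between sample and black_panel below 0.2 N and angle between sample's own z axis and vertical below 0.17 rad and linear speed of sample below 0.03 m/s and angular speed of sample below 0.3 rad/s), for 1.5 s.
At the end, for the whole second after the job is handed in: Fingers hold the sample still by its cap, touching nothing else: glass centre 100-200 mm in front of the black panel, within 40 mm of its centre sideways and in height; axis leaned 20-40 degrees, within 12 of parallel to the panel; blue bottles and flask upright, within 20 mm of their starts (x of sample_mid in the frame of black_panel between -0.2 and -0.1 m and y of sample_mid in the frame of black_panel between -0.04 and 0.04 m and z of sample_mid in the frame of black_panel between -0.04 and 0.04 m and contact force between the fingers and sample above 0.5 N and z of the grasp point in the frame of sample above 0.075 m and contact force between sample and station below 0.2 N and contact force between sample and white_panel below 0.2 N and contact force between sample and black_panel below 0.2 N and angle between sample's own z axis and vertical between 0.35 and 0.7 rad and angle between the z axis of sample and the x axis of black_panel, either way round above 1.35 rad and linear speed of sample below 0.03 m/s and angular speed of sample below 0.3 rad/s and distance of each of blue_a, blue_b, flask from where it was at the start of the episode below 0.02 m and angle between each of blue_a, blue_b, flask's own z axis and vertical below 0.2 rad); the arm keeps its last pose, push and grip.
It fails at once if a blue bottle or the flask is tipped or moved more than 20 mm (distance of any of blue_a, blue_b, flask from where it was at the start of the episode above 0.02 m or angle between any of blue_a, blue_b, flask's own z axis and vertical above 0.3 rad).
It fails at once if the sample is knocked against the viewing station (contact force between sample and station above 2 N or contact force between sample and white_panel above 2 N or contact force between sample and black_panel above 2 N).
It also fails if it takes over 51 s, if anything falls off the work surface, if the arm or the gripper's body presses on something with over 40 N, if the wrist force passes 120 N, or if a joint passes its speed limit or range.

### The arm

A 6-joint arm with a two-finger parallel gripper is mounted at the origin on the work surface. World frame = base frame: x ahead of the robot, y to its left, z up, the work surface at z = 0. Lengths are in m, angles in rad, forces in N, time in s.
With the tool pointing down it reaches from about 0.225 to 0.875 m from the base axis. Payload 3.4 kg.
Tool frame: the origin (TCP) lies on the centre line of the jaws, within the pads' length; the fingertips stand 17 mm ahead of it and the grasp point (between the pads) lies 2 mm behind it (nose_length is the distance from the TCP to the fingertips, in m); z points along the fingers, y is the line along which they close (so a half turn about z gives the same grasp; the last joint's range is limited). The gripper opens to 85 mm and grips with 20 to 120 N. Pads are 22 mm wide; open, the fingers measure 114 mm over their backs; the gripper's body (76 mm by 85 mm) begins 54 mm behind the grasp point. The pads swing forward as they close: fully open they stand 13 mm farther back than shut.
Start: joints at [-1.336, 0.276, 1.505, -0, 1.361, -0.121], TCP at [0.2, -0.539, 0.248] pointing down, gripper open.
Joint ranges: [-2.89, 2.89], [-0.75, 2.08], [0.22, 2.7], [-1.18, 4.32], [0.11, 2.71], [-2.7, 2.7]. Speed limits (rad/s): [2.57, 2.57, 3.14, 3.14, 3.14, 3.14].

### API

Orientations are given as a unit quaternion [w, x, y, z].
In Python, from rig import get_state, get_image, sign_off, find_in, place_of, nose_length gives the robot as it stands.
- The arm moves only by the tool apply_moves, never from a script. Its argument "deltas" is one flat list of numbers, 5 for each row, row after row: the finger opening in mm, from 0 to 85.4, then the shift along the tool's x, y, z in mm, then the turn about the tool's z in degrees. A call has 1 to 12 rows; each row is the pose to reach, as a shift and turn from the pose commanded when the call began, along the tool's axes at that moment; what a row does not reach only later rows make up. A row lasts 1/12 s, in which the tool goes at most 41.7 mm and 7.16 degrees, less where a joint would pass 70% of its speed; a pose out of reach is approached as far as the arm can. A call with a gripper value outside its range is refused whole. The fingers move at their own pace and stop on an object; "squeeze" is the grip in N (left out, the last holds). Time passes only in rows, so rows that repeat a pose let the fingers close. It gives the time, the measured TCP pose, the force, the opening and the grip force at its end, in the units of the state.
- get_state(): the state, without advancing time (a new reading comes with each control period).
- get_image(name): name is "scene" or "side" or "wrist"; returns a dict with "frame" (420x560x3 uint8, red, green, blue), "K" (3x3 intrinsics, pixels), "position" and "orientation" of the camera in the world. Camera axes: x right, y down, z forward; pixel columns grow to the right and rows downward; lengths in m; the calibration is good to about 2 mm. The wrist camera is an equidistant fisheye: a pixel r from the principal point sees the ray r / f radians off the axis. A picture is of the moment at which its call begins. There is no depth.
- sign_off(): hands the job in; it is judged then, once.
Trained networks look in a picture, given as the dict that the camera call returned (one of the last four; its "shot" number tells which), for a name from the list of things; names that differ only in an ending like _2 or _b are one class to them, and where a whole thing is asked for, a point or a joint stands for the part that bears it (a point fixed in the world has none). Each returns a list of dicts, best first, with "score" (0 to 1); they miss things now and then, are a little off and sometimes report something else, mostly with a low value. They report only what shows in the picture. A call takes as long as a camera call. They do not tell look-alikes from the thing itself.
- find_in(query, picture): "point" ([column, row] in pixels, amid what is visible of it).
- place_of(query, picture): "point" ([column, row] in pixels: a listed point, or the origin of a listed thing).
The state is a dict: "clock": time; "qpos": joint angles; "qd": joint speeds; "effort": joint torques, N m; "position": TCP position; "ee_rot": TCP orientation; "contact_force": force on the tool from outside, world axes, zero at the start; "moment": the same for the moment, N m; "width": finger opening in m; "gripper_force": force on a finger pad.
Only numpy, scipy, OpenCV 4.12 (cv2) and the standard library are available. Lean on these libraries where they do the work, as an engineer would, in place of code of your own. Each camera call takes 0.05 s, during which the arm holds its last target. There are 200 camera calls.

## Working session

There is one attempt and no reset: what is moved stays moved. The work goes in short steps, Python scripts to look and compute and a tool call to move; the robot and the scene stay as the last step left them, time stands still between calls to the robot, and variables do not carry over. Pictures are saved under pics/ and viewed, at most 10 in all, crops included, and the job is handed in when it is done.

Besides the shell and the picture viewer there is one more tool, called after "Request:" by a JSON object that holds its "method" and its "body". apply_moves: Moves the arm, as the interface text tells. Its arguments: {"type":"object","properties":{"deltas":{"type":"array"},"squeeze":{"type":"number"}},"required":["deltas"]}

```bash
ls; mkdir -p pics; cat > h.py <<'E'
import numpy as np, cv2
from scipy.spatial.transform import Rotation as R
from rig import *
def rot(q): return R.from_quat([q[1],q[2],q[3],q[0]])
def save(im,n): cv2.imwrite('pics/'+n,cv2.cvtColor(im,cv2.COLOR_RGB2BGR))
def ray(p,px,fish=False):
    K=p['K']; x=(px[0]-K[0][2])/K[0][0]; y=(px[1]-K[1][2])/K[1][1]
    if fish:
        r=np.hypot(x,y); d=np.array([x/r*np.sin(r),y/r*np.sin(r),np.cos(r)]) if r>0 else np.array([0,0,1.])
    else: d=np.array([x,y,1.]); d/=np.linalg.norm(d)
    return np.array(p['position']),rot(p['orientation']).apply(d)
def tri(rs):
    A=np.zeros((3,3));b=np.zeros(3)
    for o,d in rs:
        M=np.eye(3)-np.outer(d,d);A+=M;b+=M@o
    x=np.linalg.solve(A,b)
    return x,[float(np.linalg.norm((np.eye(3)-np.outer(d,d))@(x-o))) for o,d in rs]
def atz(r,z): o,d=r; return o+d*(z-o[2])/d[2]
E
python3 - <<'E'
from h import *
ps={n:get_image(n) for n in('scene','side','wrist')}
for n,p in ps.items():
    print(n,np.round(p['position'],3),np.round(p['orientation'],3),p['K'][0][0])
    for q in('sample','sample_mid','sample_top','rack','blue_a','flask','station','white_panel','black_panel'):
        print(q,[(np.round(a['point']).astype(int).tolist(),round(a['score'],2)) for a in place_of(q,p)[:5]])
save(np.hstack([ps['scene']['frame'],ps['side']['frame']])[:, :, :],'x.png')
im=cv2.resize(np.hstack([ps['scene']['frame'],ps['side']['frame']]),(800,300)); save(np.vstack([im,cv2.resize(np.hstack([ps['wrist']['frame']]),(400,300)).repeat(1,0) if 0 else np.hstack([cv2.resize(ps['wrist']['frame'],(400,300)),np.zeros((300,400,3),np.uint8)])]),'a.png')
print(get_state(),nose_length)
E
```

```text
pics
scene [1.277 0.067 1.013] [-0.221  0.647  0.687 -0.247] 442.4480379983088
sample [([212, 244], 0.83), ([153, 202], 0.79), ([188, 235], 0.63), ([193, 203], 0.62)]
sample_mid [([155, 195], 0.88), ([210, 238], 0.66), ([184, 228], 0.63), ([193, 194], 0.54)]
sample_top [([177, 211], 0.92), ([190, 183], 0.67), ([145, 182], 0.63), ([211, 223], 0.57)]
rack [([224, 202], 0.63)]
blue_a [([226, 195], 0.77), ([249, 192], 0.68)]
flask [([287, 271], 0.89), ([418, 205], 0.36)]
station [([416, 204], 0.65)]
white_panel [([451, 193], 0.63)]
black_panel [([419, 147], 0.75)]
side [ 0.471 -0.488  0.733] [-0.339  0.938 -0.066  0.018] 382.11059857207306
sample [([335, 350], 0.92), ([287, 353], 0.77)]
sample_mid [([341, 308], 0.95), ([337, 348], 0.78), ([284, 351], 0.65)]
sample_top [([349, 329], 0.91), ([283, 333], 0.76), ([351, 293], 0.75), ([254, 288], 0.44)]
rack [([268, 322], 0.56)]
blue_a [([270, 318], 0.85), ([252, 292], 0.82)]
flask [([350, 235], 0.58)]
station [([238, 143], 0.72)]
white_panel [([271, 91], 0.59)]
black_panel [([201, 108], 0.76)]
wrist [ 0.268 -0.514  0.373] [ 0.116  0.812 -0.565 -0.083] 325.19226210127806
sample []
sample_mid []
sample_top []
rack []
blue_a []
flask []
station []
white_panel []
black_panel []
{'clock': 1.5, 'qpos': array([-1.33599646e+00,  2.75916917e-01,  1.50487527e+00,  8.03959978e-06,
        1.36070446e+00, -1.20962921e-01]), 'qd': array([-0.00181691, -0.00139067, -0.00074568,  0.00029034,  0.00016208,
        0.00047012]), 'effort': array([ 5.94933545e-05, -4.16654885e+01, -2.46094716e+01, -1.00641091e-04,
        2.93287540e-04, -9.45452996e-06]), 'position': array([ 0.20030349, -0.53903076,  0.24832823]), 'ee_rot': array([4.77046489e-05, 9.84220925e-01, 1.76943971e-01, 6.65604062e-06]), 'contact_force': array([ 0.09645537, -1.2091418 ,  0.22226954]), 'moment': array([ 0.03068145, -0.02690023, -0.02112232]), 'gripper_force': 0.0, 'width': 0.08543760614310614} 0.017
```

View pics/a.png

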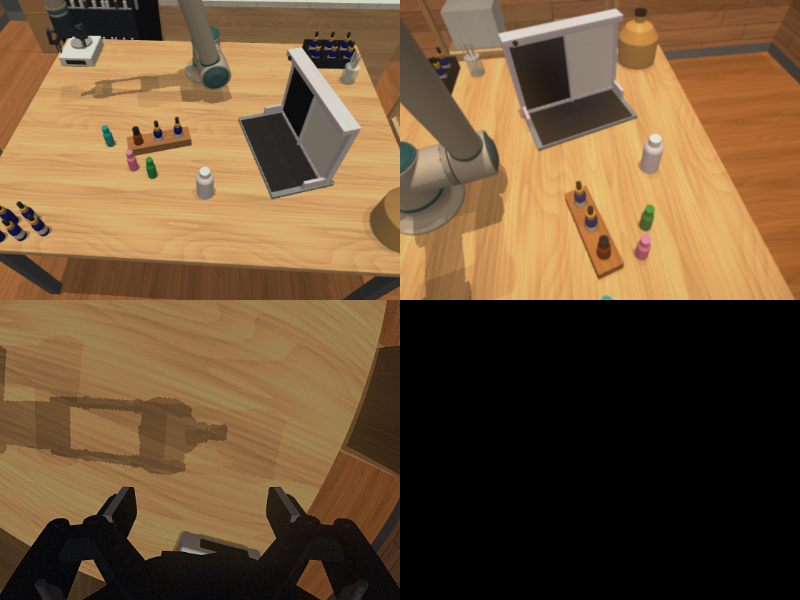

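Candidates in the scene picture, given as full-resolution pixels:
- turquoise (151,190)
- amber in the rack's end seat (192,189)
- pink (184,225)
- green (211,235)

The amber one standing in the rack seat fits the description. I'll confirm it in an enlarged crop and triangulate.

```bash
python3 - <<'E'
from h import *
s=get_image('scene');d=get_image('side')
save(np.hstack([cv2.resize(s['frame'][150:270,130:250],(400,400),interpolation=cv2.INTER_CUBIC),cv2.resize(d['frame'][250:400,230:380],(400,400),interpolation=cv2.INTER_CUBIC)]),'b.png')
L=lambda q,p:[a['point'] for a in place_of(q,p)[:5]]
for q in('sample_top','sample_mid','sample','blue_a','flask','station','white_panel','black_panel','rack'):
    for a in L(q,s):
        for b in L(q,d):
            x,e=tri([ray(s,a),ray(d,b)])
            if max(e)<.012: print(q,np.round(a),np.round(b),np.round(x,3),np.round(e[0],4))
E
```

```text
sample_top [187. 182.] [351. 289.] [ 0.606 -0.218  0.219] 0.0071
sample_top [187. 182.] [284. 336.] [ 0.509 -0.245  0.117] 0.0052
sample_top [179. 212.] [347. 332.] [ 0.611 -0.249  0.112] 0.001
sample_top [209. 224.] [351. 289.] [ 0.64  -0.168  0.108] 0.0009
sample_mid [212. 234.] [347. 307.] [ 0.635 -0.172  0.05 ] 0.0045
sample_mid [184. 229.] [335. 351.] [ 0.602 -0.25   0.027] 0.0036
sample_mid [192. 197.] [285. 349.] [ 0.51  -0.244  0.052] 0.0045
sample_mid [192. 197.] [347. 307.] [ 0.606 -0.218  0.159] 0.0088
sample [193. 204.] [341. 315.] [ 0.601 -0.219  0.129] 0.0063
sample [193. 204.] [285. 355.] [ 0.511 -0.244  0.023] 0.0055
sample [216. 244.] [341. 315.] [ 0.632 -0.168  0.002] 0.0016
sample [188. 235.] [335. 353.] [ 0.606 -0.245  0.001] 0.0038
blue_a [223. 193.] [268. 315.] [ 0.483 -0.164  0.038] 0.0012
blue_a [251. 197.] [253. 293.] [ 0.459 -0.09  -0.005] 0.0002
flask [288. 272.] [348. 233.] [ 0.702  0.035 -0.004] 0.0014
station [418. 208.] [238. 141.] [ 0.467  0.401 -0.   ] 0.0081
white_panel [452. 197.] [266.  89.] [0.555 0.436 0.15 ] 0.0007
black_panel [418. 144.] [199. 107.] [0.374 0.375 0.153] 0.0011
rack [224. 202.] [270. 322.] [ 0.488 -0.162  0.002] 0.0005
```

View pics/b.png

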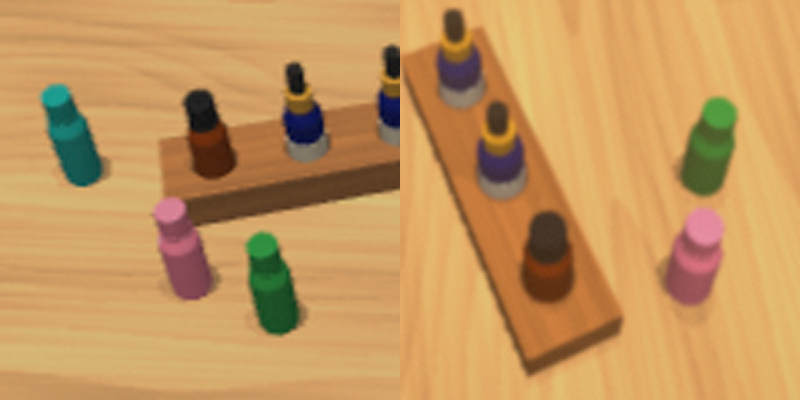

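The crop shows that the bottle in the rack's end seat has an amber body and a black cap. Its scene pixel is about (192,189) and its side pixel about (285,345). The turquoise, pink and green bottles stand loose, so they are look-alikes. I'll hover above the amber one.

Request:
{"method": "apply_moves", "body": {"deltas": [50,390,-168,38,0,50,390,-168,38,0,50,390,-168,38,0,50,390,-168,38,0,50,390,-168,38,0,50,390,-168,38,0,50,390,-168,38,0,50,390,-168,38,0,50,390,-168,38,0,50,390,-168,38,0,50,390,-168,38,0,50,390,-168,38,0], "squeeze": 30}}

```text
clock: 4.1
position: [0.5091, -0.2433, 0.2098]
ee_rot: [-0.0, 0.984, 0.179, 0.0]
contact_force: [-0.4, -0.3, 0.7]
width: 0.0503
gripper_force: 0.0
```

```bash
cat >> h.py <<'E'
def loc(v): # world vector -> tool mm
    return np.round(rot(get_state()['ee_rot']).inv().apply(v)*1000,1)
E
python3 - <<'E'
from h import *
S=get_state();P=S['position'];print(np.round(P,4),S['qpos'].round(2))
w=get_image('wrist');s=get_image('scene');d=get_image('side')
for q in('sample_top','sample_mid','blue_a','rack'):
  for p,f,n in((w,1,'w'),(s,0,'s'),(d,0,'d')):
    for a in place_of(q,p)[:4]:
        z={'sample_top':.119,'sample_mid':.05,'blue_a':.015,'rack':0}[q]
        x=atz(ray(p,a['point'],f),z); print(n,q,np.round(a['point']),round(a['score'],2),x.round(4),loc(x-P))
save(w['frame'],'c.png')
E
```

```text
[ 0.5091 -0.2433  0.2098] [-0.57  0.28  1.59  0.    1.27  0.64]
w sample_top [335.  92.] 0.97 [ 0.6044 -0.245   0.119 ] [88.8 34.6 90.8]
w sample_top [409. 280.] 0.95 [ 0.4976 -0.3557  0.119 ] [-49.7 101.3  90.9]
w sample_top [248.  18.] 0.92 [ 0.6318 -0.1739  0.119 ] [139.2 -22.6  90.7]
w sample_top [278. 223.] 0.56 [ 0.5066 -0.242   0.119 ] [-1.9 -2.2 90.8]
s sample_top [146. 180.] 0.9 [ 0.5153 -0.359   0.119 ] [-34.2 110.6  90.9]
s sample_top [210. 227.] 0.8 [ 0.6595 -0.1609  0.119 ] [169.6 -25.2  90.7]
s sample_top [188. 183.] 0.72 [ 0.5198 -0.2434  0.119 ] [10.   3.7 90.8]
s sample_top [182. 211.] 0.55 [ 0.6143 -0.2413  0.119 ] [99.4 34.5 90.8]
d sample_top [343. 332.] 0.98 [ 0.6034 -0.2487  0.119 ] [86.6 37.7 90.8]
d sample_top [284. 333.] 0.94 [ 0.5061 -0.2371  0.119 ] [-0.7 -6.9 90.8]
d sample_top [352. 292.] 0.88 [ 0.6356 -0.1802  0.119 ] [140.5 -15.4  90.8]
w sample_mid [255.  39.] 0.88 [ 0.633 -0.172  0.05 ] [140.9 -24.1 159.8]
w sample_mid [390. 246.] 0.69 [ 0.4997 -0.3616  0.05  ] [-49.8 107.6 159.9]
w sample_mid [323.  94.] 0.55 [ 0.6077 -0.2443  0.05  ] [ 92.2  35.  15
[... 477 characters left out ...]
6. 353.] 0.73 [ 0.5961 -0.2584  0.05  ] [ 76.3  44.2 159.9]
w blue_a [200. 186.] 0.63 [ 0.4817 -0.164   0.015 ] [  1.7 -84.  194.8]
s blue_a [223. 196.] 0.77 [ 0.4734 -0.1665  0.015 ] [ -6.9 -84.5 194.8]
s blue_a [193. 205.] 0.69 [ 0.5122 -0.2485  0.015 ] [  1.    5.9 194.8]
s blue_a [250. 194.] 0.55 [ 0.464  -0.0885  0.015 ] [  11.4 -160.9  194.8]
s blue_a [418. 146.] 0.44 [0.2411 0.4219 0.015 ] [ -20.4 -716.9  194.6]
w rack [205. 181.] 0.6 [ 0.4851 -0.165   0.    ] [  4.6 -81.8 209.8]
w rack [281. 197.] 0.53 [ 0.4961 -0.2469  0.    ] [-13.5  -1.2 209.8]
s rack [226. 203.] 0.77 [ 0.4894 -0.1583  0.    ] [ 11.1 -86.6 209.8]
d rack [269. 322.] 0.8 [ 0.4864 -0.1614  0.    ] [  7.2 -84.7 209.8]
```

View pics/c.png

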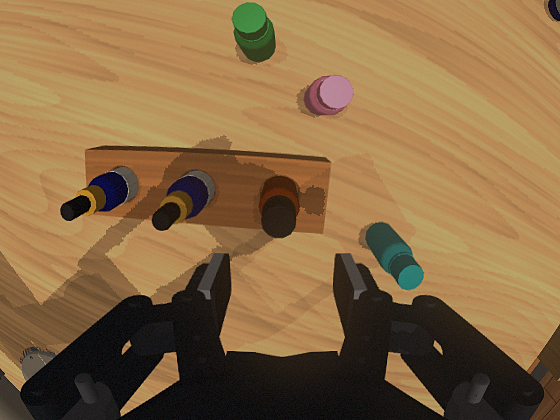

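The wrist view shows the black cap at (278,223), between the open pads and about 2 mm off the tool axis. Next I descend and grip.

Request:
{"method": "apply_moves", "body": {"deltas": [50,-2,-2,35,0,50,-2,-2,70,0,50,-2,-2,95,0,50,-2,-2,104,0,50,-2,-2,104,0,15,-2,-2,104,0,15,-2,-2,104,0,15,-2,-2,104,0,15,-2,-2,104,0,15,-2,-2,104,0,15,-2,-2,104,0,15,-2,-2,104,0], "squeeze": 50}}

```text
clock: 5.85
position: [0.5059, -0.2451, 0.108]
ee_rot: [0.001, 0.984, 0.177, 0.001]
contact_force: [1.5, 1.0, 6.4]
width: 0.0236
gripper_force: 49.5
```

Request:
{"method": "apply_moves", "body": {"deltas": [15,0,0,-25,0,15,0,0,-55,0,15,0,0,-90,0,15,0,0,-130,0,15,0,0,-130,0,15,0,0,-130,0]}}

```text
clock: 6.35
position: [0.506, -0.2453, 0.2392]
ee_rot: [0.002, 0.984, 0.177, 0.002]
contact_force: [0.7, 1.0, -1.4]
width: 0.0239
gripper_force: 50.2
```

```bash
cat > look.py <<'E'
from h import *
import sys
S=get_state();P=S['position'];print(S['clock'],P.round(4),S['qpos'].round(2),S['width'],S['gripper_force'])
w=get_image('wrist');s=get_image('scene');d=get_image('side')
A={}
for q in('sample_top','sample_mid','sample'):
    c=P+np.array([0,0,{'sample_top':.011,'sample_mid':-.056,'sample':-.09}[q]])
    rs=[]
    for p,f,n in((w,1,'w'),(s,0,'s'),(d,0,'d')):
        for a in place_of(q,p)[:6]:
            r=ray(p,a['point'],f);v=c-r[0];e=np.linalg.norm(v-r[1]*(v@r[1]))
            if e<.07: print(n,q,np.round(a['point']),round(a['score'],2),'miss',round(e,3)); rs.append(r)
    if len(rs)>1: x,e=tri(rs);print(q,x.round(3),np.round(e,3))
b=cv2.resize(s['frame'][60:300,200:520] if len(sys.argv)>2 else s['frame'],(400,300))
save(np.vstack([np.hstack([b,cv2.resize(d['frame'],(400,300))]),np.hstack([cv2.resize(w['frame'],(400,300)),np.zeros((300,400,3),np.uint8)])]),sys.argv[1])
E
python3 look.py d.png
```

```text
6.35 [ 0.506  -0.2453  0.2392] [-0.58  0.26  1.55 -0.    1.32  0.64] 0.023871677918556232 50.247108936309814
w sample_top [287. 291.] 0.86 miss 0.004
w sample_top [398. 261.] 0.73 miss 0.049
s sample_top [180. 147.] 0.56 miss 0.006
d sample_top [285. 301.] 0.88 miss 0.001
sample_top [ 0.522 -0.252  0.263] [0.01  0.031 0.015 0.016]
w sample_mid [381. 233.] 0.77 miss 0.059
w sample_mid [284. 234.] 0.66 miss 0.003
s sample_mid [184. 165.] 0.8 miss 0.004
d sample_mid [285. 322.] 0.67 miss 0.002
sample_mid [ 0.52  -0.257  0.204] [0.037 0.014 0.019 0.016]
w sample [279. 216.] 0.92 miss 0.004
w sample [371. 223.] 0.66 miss 0.062
s sample [184. 174.] 0.93 miss 0.009
d sample [284. 328.] 0.87 miss 0.003
sample [ 0.521 -0.258  0.177] [0.018 0.038 0.018 0.017]
```

View pics/d.png

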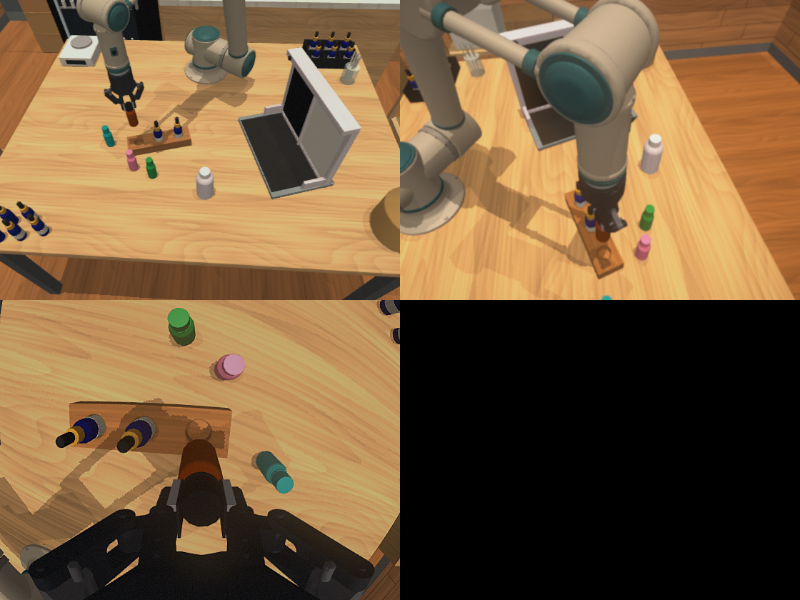

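The bottle hangs from the cap at wrist pixel (287,291), clear of the rack. The blue bottles are still standing. I'll carry it high to the white panel.

Request:
{"method": "apply_moves", "body": {"deltas": [15,0,0,-40,0,15,15,-25,-60,0,15,35,-60,-60,0,15,55,-94,-60,0,15,75,-128,-60,0,15,95,-162,-60,0,15,115,-196,-60,0,15,135,-230,-60,0,15,155,-264,-60,0,15,175,-298,-60,0,15,195,-332,-60,0,15,215,-366,-60,0]}}

```text
clock: 7.95
position: [0.5788, 0.1755, 0.2964]
ee_rot: [0.0, 0.984, 0.177, 0.0]
contact_force: [0.5, -1.3, -0.8]
width: 0.0234
gripper_force: 50.3
```

Request:
{"method": "apply_moves", "body": {"deltas": [15,16,-28,0,0,15,32,-56,0,0,15,48,-80,10,0,15,58,-97,30,0,15,63,-105,60,0,15,63,-105,80,0,15,63,-105,87,0,15,63,-105,87,0,15,63,-105,87,0]}}

```text
clock: 8.7
position: [0.6017, 0.2936, 0.2099]
ee_rot: [0.0, 0.984, 0.177, 0.0]
contact_force: [0.1, 0.2, -0.7]
width: 0.0237
gripper_force: 50.2
```

```bash
python3 look.py e.png z; python3 - <<'E'
from h import *
s=get_image('scene');d=get_image('side')
for q in('white_panel','black_panel','station'):
    a=place_of(q,s);b=place_of(q,d)
    print(q,[(np.round(i['point']),round(i['score'],2)) for i in a[:2]+b[:2]])
    if a and b: x,e=tri([ray(s,a[0]['point']),ray(d,b[0]['point'])]);print(x.round(3),np.round(e,3))
E
```

```text
8.7 [0.6017 0.2936 0.2099] [ 0.35  0.44  1.35 -0.    1.35  1.57] 0.02368266833859118 50.20478010177612
w sample_top [281. 293.] 0.92 miss 0.002
s sample_top [404. 191.] 0.77 miss 0.006
d sample_top [292.  92.] 0.84 miss 0.006
sample_top [0.605 0.297 0.224] [0.002 0.002 0.002]
w sample_mid [279. 234.] 0.63 miss 0.003
w sample_mid [285. 293.] 0.58 miss 0.033
s sample_mid [394. 205.] 0.66 miss 0.009
d sample_mid [292. 115.] 0.66 miss 0.006
d sample_mid [292. 128.] 0.61 miss 0.024
sample_mid [0.595 0.286 0.157] [0.014 0.024 0.003 0.011 0.022]
w sample [280. 216.] 0.89 miss 0.003
s sample [394. 220.] 0.87 miss 0.009
d sample [296. 129.] 0.67 miss 0.01
sample [0.609 0.294 0.118] [0.005 0.002 0.004]
white_panel [(array([446., 197.]), 0.69), (array([269.,  91.]), 0.89)]
[0.56  0.42  0.154] [0. 0.]
black_panel [(array([200., 110.]), 0.58)]
station [(array([416., 207.]), 0.68), (array([240., 143.]), 0.88)]
[0.47  0.396 0.001] [0.006 0.006]
```

View pics/e.png

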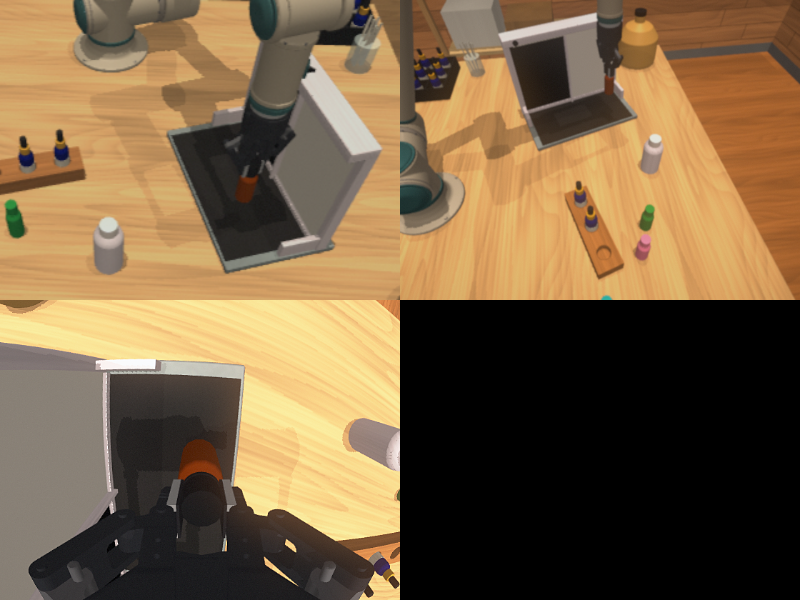

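The bottle hangs upright in front of the white panel (glass centre about (0.60,0.29,0.155)). Flask and blue bottles are unmoved. I'll hold it here for two seconds.

Moves can only turn the tool about its own z. To get the lean, I'll pivot the bottle in a light grip by pushing its heel against the fixed rack's long side.

Request:
{"method": "apply_moves", "body": {"deltas": [15,0,0,0,0,15,0,0,0,0,15,0,0,0,0,15,0,0,0,0,15,0,0,0,0,15,0,0,0,0,15,0,0,0,0,15,0,0,0,0,15,0,0,0,0,15,0,0,0,0,15,0,0,0,0,15,0,0,0,0]}}

```text
clock: 10.7
position: [0.6013, 0.2938, 0.2093]
ee_rot: [0.0, 0.984, 0.177, 0.0]
contact_force: [-0.5, -0.6, -0.6]
width: 0.0236
gripper_force: 50.2
```

Request:
{"method": "apply_moves", "body": {"deltas": [15,0,0,0,0,15,0,0,0,0,15,0,0,0,0,15,0,0,0,0,15,0,0,0,0,15,0,0,0,0,15,0,0,0,0,15,0,0,0,0,15,0,0,0,0,15,0,0,0,0,15,0,0,0,0,15,0,0,0,0]}}

```text
clock: 11.7
position: [0.6013, 0.2938, 0.2093]
ee_rot: [0.0, 0.984, 0.177, -0.0]
contact_force: [-0.7, -0.5, -0.6]
width: 0.0236
gripper_force: 50.2
```

Request:
{"method": "apply_moves", "body": {"deltas": [15,0,0,-30,0,15,0,0,-65,0,15,-17,24,-90,0,15,-38,53,-90,0,15,-60,85,-90,0,15,-82,116,-90,0,15,-104,147,-90,0,15,-126,178,-90,0,15,-148,209,-90,0,15,-170,240,-90,0,15,-192,271,-90,0,15,-214,302,-90,0]}}

```text
clock: 12.7
position: [0.505, -0.0653, 0.2996]
ee_rot: [0.0, 0.984, 0.177, 0.0]
contact_force: [-0.4, 0.2, -1.1]
width: 0.0235
gripper_force: 50.2
```

Request:
{"method": "apply_moves", "body": {"deltas": [15,-22,31,0,0,15,-44,62,0,0,15,-66,93,0,0,15,-88,124,0,0,15,-110,155,0,0,15,-121,172,0,0,15,-125,178,10,0,15,-125,178,40,0,15,-125,178,80,0,15,-125,178,80,0,15,-125,178,80,0]}}

```text
clock: 13.62
position: [0.4495, -0.2724, 0.2174]
ee_rot: [-0.002, 0.984, 0.177, -0.002]
contact_force: [0.1, 0.1, -0.6]
width: 0.0236
gripper_force: 50.2
```

```bash
python3 look.py f.png; python3 -c "
from h import *
print(loc(np.array([.451,-.2745,.110])-get_state()['position']))"
```

```text
13.6167 [ 0.4495 -0.2724  0.2174] [-0.68  0.22  1.66  0.    1.27  0.54] 0.023621337631703234 50.15144348144531
w sample_top [285. 292.] 0.87 miss 0.003
w sample_top [411. 198.] 0.77 miss 0.065
s sample_top [173. 136.] 0.56 miss 0.006
sample_top [ 0.508 -0.259  0.297] [0.015 0.012 0.015]
w sample_mid [277. 236.] 0.9 miss 0.003
w sample_mid [388. 185.] 0.6 miss 0.07
s sample_mid [177. 153.] 0.96 miss 0.007
s sample_mid [172. 134.] 0.64 miss 0.053
d sample_mid [250. 348.] 0.56 miss 0.002
sample_mid [ 0.475 -0.277  0.218] [0.015 0.037 0.026 0.026 0.027]
w sample [281. 219.] 0.64 miss 0.001
s sample [178. 163.] 0.81 miss 0.011
d sample [257. 357.] 0.54 miss 0.008
sample [ 0.457 -0.275  0.134] [0.007 0.006 0.001]
[  0.    0.2 109.6]
```

View pics/f.png

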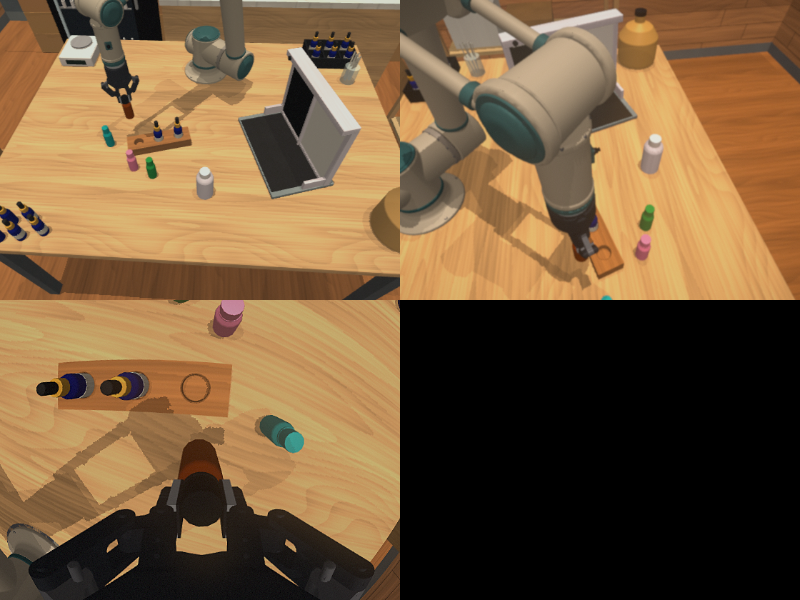

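The bottle hangs on the robot side of the rack. In the full wrist picture its glass is at about (280,230), and the rack's near edge is ahead of it. I'll lower it, loosen to 20 N and push towards the rack.

Request:
{"method": "apply_moves", "body": {"deltas": [15,0,0,35,0,15,0,0,70,0,15,0,0,98,0,15,0,0,107,0,15,0,0,107,0,15,0,0,107,0], "squeeze": 50}}

```text
clock: 14.72
position: [0.4513, -0.2746, 0.1129]
ee_rot: [0.0, 0.984, 0.177, 0.0]
contact_force: [0.6, -0.4, -0.7]
width: 0.0237
gripper_force: 50.3
```

Request:
{"method": "apply_moves", "body": {"deltas": [15,0,0,0,0,15,4,0,0,0,15,8,0,0,0,15,12,0,0,0,15,16,0,0,0,15,20,0,0,0,15,24,0,0,0,15,28,0,0,0,15,32,0,0,0,15,36,0,0,0,15,40,0,0,0,15,44,0,0,0], "squeeze": 20}}

```text
clock: 15.72
position: [0.4899, -0.2588, 0.1121]
ee_rot: [-0.0, 0.984, 0.178, -0.003]
contact_force: [-4.4, -1.6, -0.6]
width: 0.0234
gripper_force: 49.4
```

```bash
python3 - <<'E'
from h import *
w=get_image('wrist');s=get_image('scene')
save(np.hstack([w['frame'][120:420,80:480],cv2.resize(s['frame'][80:230,120:320],(400,300),interpolation=cv2.INTER_CUBIC)]),'g.png')
E
```

```text
(no output)
```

View pics/g.png

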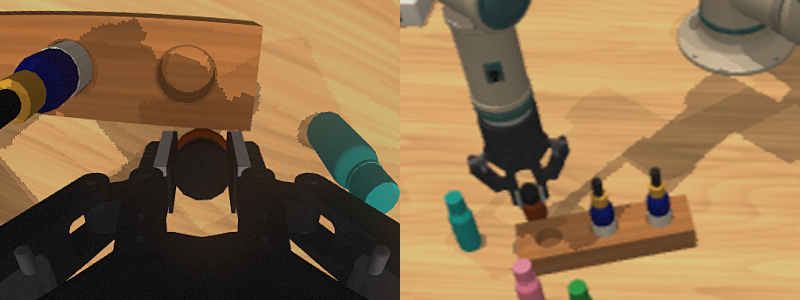

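The cap sits between the pads and the glass has swung back under the gripper, so it is pivoting at about 5 N with roughly 26° of lean. I'll push 8 mm further, then lift out and measure.

Request:
{"method": "apply_moves", "body": {"deltas": [15,3,0,0,0,15,6,0,0,0,15,8,0,0,0,15,8,0,0,0,15,8,0,0,0,15,4,0,-10,0,15,-4,0,-30,0,15,-12,0,-60,0,15,-12,0,-95,0,15,-12,0,-135,0,15,-12,0,-175,0,15,-12,0,-185,0], "squeeze": 50}}

```text
clock: 16.82
position: [0.4838, -0.2645, 0.3059]
ee_rot: [0.005, 0.984, 0.177, 0.006]
contact_force: [0.3, -0.9, -0.2]
width: 0.0237
gripper_force: 49.6
```

```bash
python3 - <<'E'
from h import *
w=get_image('wrist');s=get_image('scene');print(get_state()['position'])
save(np.hstack([w['frame'][120:420,80:480],cv2.resize(s['frame'][80:230,100:300],(400,300),interpolation=cv2.INTER_CUBIC)]),'i.png')
p=get_state()['position']
print(loc(np.array([0.448,0.242,.30])-p))
E
```

```text
[ 0.48259364 -0.26376962  0.30155827]
[ 143.9 -486.1   -1.2]
```

View pics/i.png

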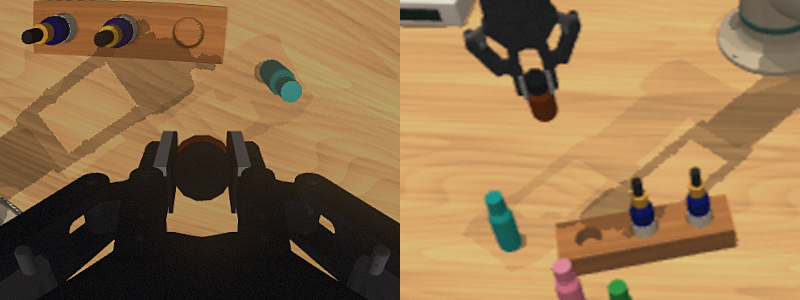

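The lean held: the glass is tucked behind the cap in the wrist view, and the blue bottles are still seated. Now I carry it to the black panel.

Request:
{"method": "apply_moves", "body": {"deltas": [15,11,-37,0,0,15,22,-74,0,0,15,33,-111,0,0,15,44,-148,0,0,15,55,-185,0,0,15,66,-222,0,0,15,77,-259,0,0,15,88,-296,0,0,15,99,-333,0,0,15,110,-370,0,0,15,121,-407,0,0,15,132,-440,0,0]}}

```text
clock: 17.92
position: [0.4493, 0.1977, 0.2952]
ee_rot: [-0.0, 0.984, 0.177, -0.002]
contact_force: [0.6, -0.4, -1.5]
width: 0.0232
gripper_force: 49.6
```

Request:
{"method": "apply_moves", "body": {"deltas": [15,8,-25,5,0,15,12,-40,20,0,15,12,-43,45,0,15,12,-43,70,0,15,12,-43,90,0,15,12,-43,95,0,15,12,-43,95,0,15,12,-43,95,0]}}

```text
clock: 18.58
position: [0.4474, 0.2399, 0.202]
ee_rot: [-0.0, 0.984, 0.177, -0.0]
contact_force: [-0.2, 0.0, -1.0]
width: 0.0235
gripper_force: 49.7
```

```bash
sed -i "s/^b=cv2/print('st',{q:[(np.round(a['point']),round(a['score'],2)) for a in place_of(q,d)[:1]] for q in('black_panel','blue_a','flask')})\nb=cv2/; s/cv2.resize(d\['frame'\],(400,300))/cv2.resize(d['frame'][0:210,120:400],(400,300))/" look.py; python3 look.py j.png z
```

```text
18.5833 [0.4474 0.2399 0.202 ] [0.35 0.21 1.72 0.   1.22 1.57] 0.023543674687852012 49.680190086364746
w sample_top [283. 293.] 0.58 miss 0.002
s sample_top [374. 146.] 0.46 miss 0.002
d sample_top [226. 114.] 0.78 miss 0.006
sample_top [0.449 0.241 0.215] [0.003 0.002 0.005]
s sample_mid [365. 152.] 0.64 miss 0.033
d sample_mid [218. 140.] 0.92 miss 0.032
sample_mid [0.417 0.227 0.158] [0. 0.]
w sample [281. 282.] 0.94 miss 0.043
s sample [360. 162.] 0.75 miss 0.035
d sample [218. 152.] 0.59 miss 0.035
sample [0.413 0.223 0.122] [0.006 0.008 0.004]
st {'black_panel': [(array([203., 108.]), 0.74)], 'blue_a': [(array([252., 291.]), 0.86)], 'flask': [(array([350., 236.]), 0.66)]}
```

View pics/j.png

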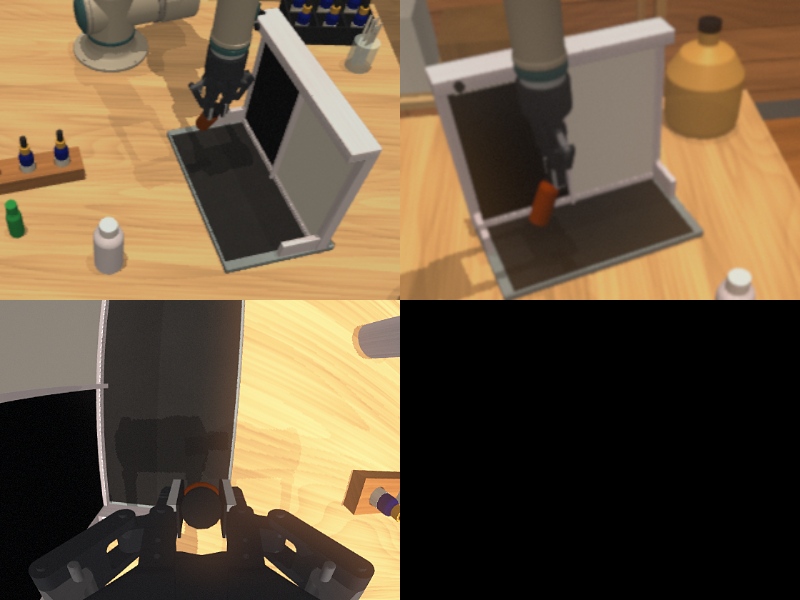

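The side view shows the glass leaned about 30° sideways in front of the black panel (side pixel about (218,140)). The measured glass centre is (0.417, 0.227, 0.158), against a target of (0.424, 0.229, 0.155), with a lean of about 31° along the panel. Let it settle, then hand in.

Request:
{"method": "apply_moves", "body": {"deltas": [15,4,0,0,0,15,4,0,0,0,15,4,0,0,0,15,4,0,0,0,15,4,0,0,0,15,4,0,0,0,15,4,0,0,0,15,4,0,0,0]}}

```text
clock: 20.0
position: [0.4512, 0.2412, 0.2023]
ee_rot: [0.0, 0.984, 0.177, -0.0]
contact_force: [0.4, -1.0, -0.4]
width: 0.0236
gripper_force: 49.7
```

```bash
python3 -c "
from rig import *
s=get_state();print(s['position'],s['width'],s['gripper_force'],s['qd'].round(4));print(sign_off())"
```

```text
[0.45118367 0.24121739 0.20226191] 0.0236080291306933 49.67894911766052 [-0.0002 -0.0001  0.0021  0.0004  0.0001 -0.0008]
the job is handed in; nothing more can be done
None
```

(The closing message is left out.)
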